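# Snap the cap back on the glue bottle

### The job

On the cutting mat one glue bottle stands open, its loose cap standing beside it. Pick up the cap with a light grip, for its wall is thin, put it squarely over the nozzle and press it down gently until you feel it click, then keep on pressing so that its rim sinks well into the soft sealing ring. Do not crush or tip anything, leave everything else where it is, and finish with the hand still pressing the cap down: do not let go.

Things in the scene. Friction and masses are not known exactly. Their poses are not given: they have to be found in the camera images.
- glue_bottle: The open glue bottle, white, round, loose, 0.18 to 0.36 kg, upright on the mat; origin at the centre of its underside, z up along its axis. 58 mm across; shoulder 90 mm above the underside; on it a black rubber sealing ring 33 mm across, its soft top at 97 mm; above it a grey collar 21 mm across to 106 mm, then a tapering grey nozzle to 126 mm. A push of more than 45 N crushes it.
- nozzle_tip (a point): Top of the open bottle's nozzle (6 mm across there), on its axis, 126 mm above its underside.
- cap_center (a point): Centre of the loose cap, half-way up, z up along its axis. Grey, round, ribbed, 34 mm across, 44 mm high, 20 g, closed on top; it stands on the mat open end down. The cavity is 41 mm deep. Take it by its upper half: on the bottle, fingers need room above the shoulder. A grip of 20 to 30 N a finger is ample; over 50 N a finger the thin wall cracks.
- cap_rim (a point): Centre of the loose cap's lower rim, 22 mm below its centre. Inside the rim runs a rounded snap lip 24 mm across, loose over nozzle and collar. Let go after the click, the rim would rest about 96 mm above the bottle's underside; pressed home it is below 94.8 mm, held with 7 N or more.
- snap (a point): Centre of the ring of four small sprung snap lugs round the open bottle's collar, 101 mm above its underside. Pushed down, the cap meets them when its rim is 103 mm above the underside, the push rises to about 8 N near 101.5 mm, then drops to nothing by 99.5 mm (the click). The rim is on the sealing ring from 97 mm: it gives 3 N per mm for 3.5 mm, then stops hard.
- mat: The green cutting mat, 460 x 640 x 3 mm, fixed; origin at the centre of its underside on the table, so things on it stand at a height of 3 mm.
- closed_bottle: Leave alone: a like bottle already capped, 58 mm across and 139 mm high, on the mat's far side; origin at the centre of its underside.
- spool: Leave alone: wooden thread spool, 30 mm across, 42 mm high, standing between bottle and cap; origin at the centre of its underside.
- rotary_cutter: Leave alone: rotary cutter lying on the mat's far right, 150 mm long along its y, 45 mm high at the blade; origin under its middle.
- pin_dish: Leave alone: steel pin dish, 90 mm across, 22 mm high, on the mat's far left; origin at the centre of its underside.
- ruler: Leave alone: flat acrylic ruler, 60 x 360 x 4 mm, long along its y, on the side of the mat next to the robot; origin at the centre of its underside.
- paint_pot: Leave alone: closed white paint pot, 47 mm across, 40 mm high, at the mat's right edge; origin at the centre of its underside.
- clip_tray: Leave alone: small wooden tray of clips, 70 mm (along its x) x 50 x 28 mm, at the mat's left edge; origin at the centre of its underside.
Not all that is in view belongs to the job. What is shaped like the glue_bottle but blue or turquoise is not meant.

How it is judged:
By the outcome, as a careful person would: the job done as asked, in the order asked, and still so for the second after the job is handed in, while the arm keeps its last pose, push and grip.
It also fails if it takes over 51 s, if anything falls off the work surface, if the arm or the gripper's body presses on something with over 40 N, if the wrist force passes 120 N, or if a joint passes its speed limit or range.

### The arm

A 6-joint arm with a two-finger parallel gripper is mounted at the origin on the work surface. World frame = base frame: x ahead of the robot, y to its left, z up, the work surface at z = 0. Lengths are in mm, angles in rad, forces in N, time in s.
With the tool pointing down it reaches from about 350 to 775 mm from the base axis. Payload 7.3 kg.
Tool frame: the origin (TCP) lies at the very end of the fingers, on their centre line; the grasp point (between the pads) lies 19 mm behind it; x points along the fingers, y is the direction in which the jaws open and shut, and the axes are right-handed (so a half turn about x gives the same grasp; the last joint's range is limited). The gripper opens to 92 mm and grips with 3 to 60 N. Pads are 19 mm wide; open, the fingers measure 130 mm over their backs; the gripper's body (75 mm by 190 mm) begins 47 mm behind the grasp point.
Start: joints at [-1.456, 0.342, 1.524, -0, 1.275, -0.146], TCP at [135.395, -507.26, 226.741] pointing down, gripper open.
Joint ranges: [-2.53, 2.53], [-0.77, 2.02], [0.04, 2.7], [-1, 4.14], [0.28, 2.66], [-3.11, 3.11]. Speed limits (rad/s): [2.57, 2.57, 3.14, 3.14, 3.14, 3.14].

### API

Orientations are given as [roll, pitch, yaw] about the fixed x, y, z axes, in that order (R = Rz(yaw) Ry(pitch) Rx(roll)).
In Python, from plant import sensors, capture, bot gives the robot as it stands.
- The arm moves only by the shell command python3 -m crank 'ROWS' [OPENING]. ROWS is JSON, a list of rows, each an object of numbers: "dx", "dy", "dz": the shift along the tool's x, y, z in cm; "spin": the turn about the tool's x in rad. A call has 1 to 20 rows; each row is the pose to reach, as a shift and turn from the pose commanded when the call began, along the tool's axes at that moment; what a row does not reach only later rows make up. A row lasts 1/12 s, in which the tool goes at most 41.7 mm and 7.16 degrees, less where a joint would pass 70% of its speed; a pose out of reach is approached as far as the arm can. A call with a gripper value outside its range is refused whole. OPENING is the opening in per cent of the stroke, from 0 (shut) to 100 (fully open), set as the call begins (- or left out, the last holds). The fingers move at their own pace and stop on an object; the grip force is fixed at half the most. Time passes only in rows, so rows that repeat a pose let the fingers close. It gives the time, the measured TCP pose, the force and the opening at its end, in the units of the state.
- sensors.get_obs(): the state, without advancing time (a new reading comes with each control period).
- capture(name): name is "scene" or "top" or "wrist"; returns a dict with "frame" (400x640x3 uint8, blue, green, red), "vfov" (degrees; the focal length in pixels is half the picture's height over the tangent of half this angle, whatever the lens; pixels are square), "cx", "cy" (the principal point, pixels), "k1" (the pictures are not rectified: a ray, as slopes to the right and down, at radius r is drawn at 1 + k1 r^2 times it, then the intrinsics apply), "view" (4x4, takes a point from world to camera coordinates); the wrist camera has in their place "mount" (4x4, takes a point from camera to tool coordinates, whose origin is the TCP and whose axes are the tool frame's). Camera axes: x right, y down, z forward; pixel columns grow to the right and rows downward; lengths in mm; the calibration is good to about 2 mm. A picture is of the moment at which its call begins: read the wrist's pose just before it. There is no depth.
- bot.close_job(): hands the job in, once; it reports no verdict.
The state is a dict: "time": time; "joint_positions": joint angles; "dq": joint speeds; "tau": joint torques, N m; "tool_pos": TCP position; "tcp_rot": TCP orientation; "contact_force": force on the tool from outside, world axes, zero at the start; "moment": the same for the moment, N m; "grip_width": finger opening in mm.
Only numpy, scipy, OpenCV 4.12 (cv2) and the standard library are available. Lean on these libraries where they do the work, as an engineer would, in place of code of your own. Each camera call takes 0.05 s, during which the arm holds its last target.

## Working session

There is one attempt and no reset: what is moved stays moved. The work goes in short steps, Python scripts to look and compute and a shell command to move; the robot and the scene stay as the last step left them, time stands still between calls to the robot, and variables do not carry over. Pictures are saved under pics/ and viewed, and the job is handed in when it is done.

```bash
ls; mkdir -p pics
cat > h.py <<'E'
import numpy as np,cv2
from plant import sensors,capture,bot
from scipy.spatial.transform import Rotation as R
def snap(n,fn):
    o=sensors.get_obs(); c=capture(n); c['frame']=np.array(c['frame']); cv2.imwrite('pics/'+fn+'.png',c['frame'])
    T=np.eye(4);T[:3,:3]=R.from_euler('xyz',o['tcp_rot']).as_matrix();T[:3,3]=o['tool_pos']
    c2w=T@np.array(c['mount']) if n=='wrist' else np.linalg.inv(np.array(c['view']))
    c['c2w']=c2w; np.save('pics/'+fn+'.npy',{k:c[k] for k in('vfov','cx','cy','k1','c2w')},allow_pickle=True)
    return c
def load(fn): return np.load('pics/'+fn+'.npy',allow_pickle=True).item()
def ray(c,u,v):
    f=200/np.tan(np.radians(c['vfov'])/2)
    K=np.array([[f,0,c['cx']],[0,f,c['cy']],[0,0,1.]])
    p=np.array([(u-c['cx'])/f,(v-c['cy'])/f]); s=p.copy()
    for _ in range(30): s=p/(1+c['k1']*(s@s))
    d=c['c2w'][:3,:3]@np.array([s[0],s[1],1]); return c['c2w'][:3,3],d
def plane(c,u,v,z):
    o,d=ray(c,u,v); return o+d*(z-o[2])/d[2]
def proj(c,P):
    f=200/np.tan(np.radians(c['vfov'])/2)
    q=np.linalg.inv(c['c2w'])@np.append(P,1); s=q[:2]/q[2]; s=s*(1+c['k1']*(s@s)); return s*f+[c['cx'],c['cy']]
def tri(obs):
    A=np.zeros((3,3));b=np.zeros(3)
    for c,u,v in obs:
        o,d=ray(c,u,v);d=d/np.linalg.norm(d);M=np.eye(3)-np.outer(d,d);A+=M;b+=M@o
    return np.linalg.solve(A,b)
E
python3 - <<'E'
from h import *
print(sensors.get_obs())
for n in('scene','top','wrist'):
    c=snap(n,n+'0'); print(n,c['vfov'],c['cx'],c['cy'],c['k1'],c['c2w'].round(3).tolist())
E
```

```text
pics
{'time': 0.0, 'joint_positions': array([-1.45600978e+00,  3.42717996e-01,  1.52502317e+00,  1.39564618e-05,
        1.27539714e+00, -1.45963789e-01]), 'dq': array([-0.0012597 ,  0.00113631,  0.00057639,  0.00029324, -0.00054741,
       -0.00107536]), 'tau': array([-1.83317993e-04, -4.31238413e+01, -2.44222641e+01,  7.18115293e-02,
        5.61441388e-02, -1.30817866e-04]), 'tool_pos': array([ 135.3445678 , -506.83052853,  226.04527165]), 'tcp_rot': array([-1.72539425,  1.56925062,  1.67694466]), 'contact_force': array([-0.04172368, -0.31734193, -0.57174039]), 'moment': array([-0.06945326,  0.00387098,  0.05455388]), 'grip_width': 91.99227602629718}
scene 49.984019983437804 311.2081859072676 204.43733565051969 0.008106461403576858 [[0.59, 0.694, -0.413, 926.041], [0.808, -0.5, 0.313, -219.518], [0.011, -0.518, -0.855, 923.466], [0.0, 0.0, 0.0, 1.0]]
top 51.12850289774431 320.2740589242914 194.63054937029318 0.006389194904534568 [[0.123, -0.972, 0.201, 300.958], [-0.992, -0.121, 0.022, 75.216], [0.003, -0.202, -0.979, 1026.831], [0.0, 0.0, 0.0, 1.0]]
wrist 65.1836321120602 322.20966664820554 199.8984953540326 -0.01513904173000203 [[0.258, -0.935, -0.242, 200.75], [-0.966, -0.25, -0.063, -489.221], [-0.002, 0.25, -0.968, 383.903], [0.0, 0.0, 0.0, 1.0]]
```

View pics/scene0.png

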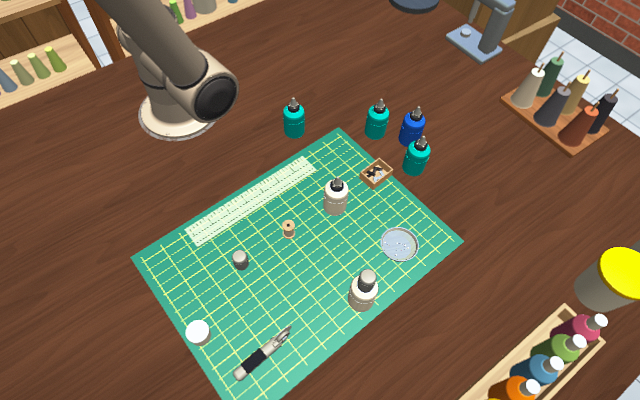

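View pics/top0.png

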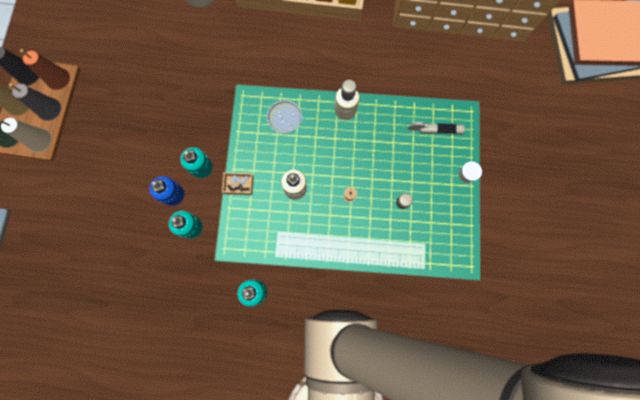

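View pics/wrist0.png

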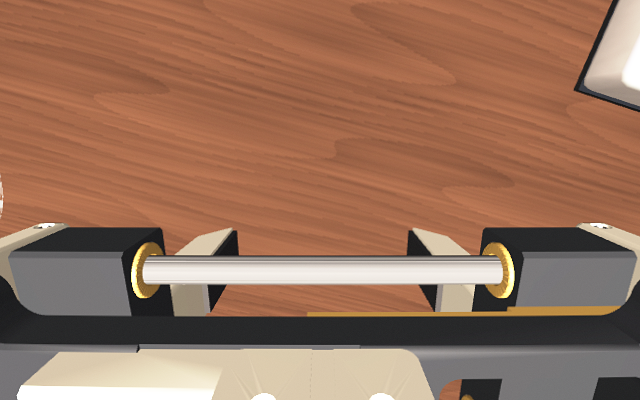

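Candidates for the bottle:
- top (293,183) / scene (336,197): white, open, dark nozzle. This is the one I choose.
- top (347,100) / scene (364,290): white and capped, so it is the closed_bottle.
- Turquoise bottles at top (194,160), (183,224) and (251,292), and a blue one at (164,189): not meant.

Candidates for the cap:
- top (404,201) / scene (240,260): grey cylinder. This is the one I choose.
- Spool at top (350,194) and paint pot at top (471,171): not meant.

I'll check both choices in a close crop.

Run:
```python
import cv2,numpy as np
s=cv2.imread('pics/scene0.png');t=cv2.imread('pics/top0.png')
def c(i,x,y,w=100,h=70): return cv2.resize(i[y-h//2:y+h//2,x-w//2:x+w//2],(400,280),interpolation=cv2.INTER_CUBIC)
cv2.imwrite('pics/crop0.png',np.vstack([np.hstack([c(s,336,197),c(s,240,260)]),np.hstack([c(t,293,183),c(t,404,201)])]))
```

```text
(no output)
```

View pics/crop0.png

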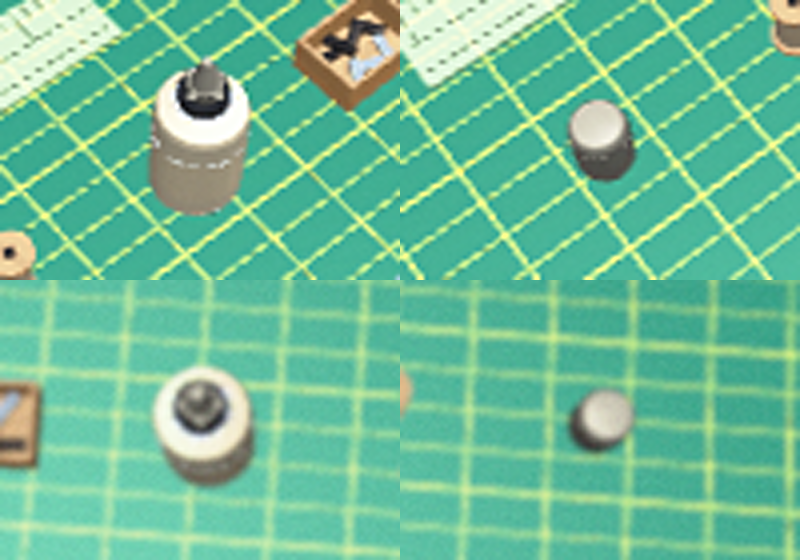

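Run:
```python
from h import *
s=load('scene0');t=load('top0')
for n,a,b,z in(('nozzle',(337.7,178.5),(292.8,178),129),('captop',(240,256),(405.7,198.5),47),('spool',(288.5,225),(350,193),45),('closedtop',(368,276),(348.5,87),142)):
    print(n,plane(s,*a,z).round(1),plane(t,*b,z).round(1),tri([(s,*a),(t,*b)]).round(1))
o=sensors.get_obs(); M=R.from_euler('xyz',o['tcp_rot']).as_matrix();print(M.round(3), o['joint_positions'])
```

```text
nozzle [522.5 160.1 129. ] [515.2 160.3 129. ] [517.8 162.5 120.9]
captop [ 518.9 -105.8   47. ] [ 518.1 -106.4   47. ] [ 518.4 -106.1   46.3]
spool [516.5  26.5  45. ] [515.4  27.1  45. ] [515.8  26.9  43.4]
closedtop [744.1  60.5 142. ] [739.6  62.1 142. ] [742.6  62.3 136.2]
[[-0.     0.258 -0.966]
 [ 0.001 -0.966 -0.258]
 [-1.    -0.001 -0.   ]] [-1.45600879e+00  3.42572209e-01  1.52475433e+00 -8.10391016e-07
  1.27541832e+00 -1.45980448e-01]
```

```bash
cat >> h.py <<'E'
def togo(P):
    o=sensors.get_obs(); M=R.from_euler('xyz',o['tcp_rot']).as_matrix(); print('tool delta cm',(M.T@(np.array(P)-o['tool_pos'])/10).round(2),'pos',o['tool_pos'].round(1),'rot',np.round(o['tcp_rot'],3),'t',o['time'],'F',o['contact_force'].round(2),'w',round(o['grip_width'],2))
E
python3 -c "
from h import *
togo([518,-106,170])"
```

```text
tool delta cm [  5.66 -28.87 -47.31] pos [ 135.4 -507.   226.2] rot [-1.716  1.57   1.686] t 0.15 F [ 0.26  0.76 -0.08] w 91.65
```

```bash
python3 -m crank '[{"dx":0.4,"dy":-2,"dz":-3.2},{"dx":5.6,"dy":-28.9,"dz":-47.3},{"dx":5.6,"dy":-28.9,"dz":-47.3},{"dx":5.6,"dy":-28.9,"dz":-47.3},{"dx":5.6,"dy":-28.9,"dz":-47.3},{"dx":5.6,"dy":-28.9,"dz":-47.3},{"dx":5.6,"dy":-28.9,"dz":-47.3},{"dx":5.6,"dy":-28.9,"dz":-47.3},{"dx":5.6,"dy":-28.9,"dz":-47.3},{"dx":5.6,"dy":-28.9,"dz":-47.3},{"dx":5.6,"dy":-28.9,"dz":-47.3},{"dx":5.6,"dy":-28.9,"dz":-47.3},{"dx":5.6,"dy":-28.9,"dz":-47.3},{"dx":5.6,"dy":-28.9,"dz":-47.3},{"dx":5.6,"dy":-28.9,"dz":-47.3},{"dx":5.6,"dy":-28.9,"dz":-47.3},{"dx":5.6,"dy":-28.9,"dz":-47.3},{"dx":5.6,"dy":-28.9,"dz":-47.3}]'
python3 - <<'E'
from h import *
togo([518,-106,170])
c=snap('wrist','w1')
E
```

```text
tool delta cm [  5.66 -28.87 -47.31] pos [ 135.4 -507.   226.2] rot [-1.716  1.57   1.686] t 0.15 F [ 0.26  0.76 -0.08] w 91.65invalid input at $[0]: expected keys dx, dy, dz, spin
```

View pics/w1.png

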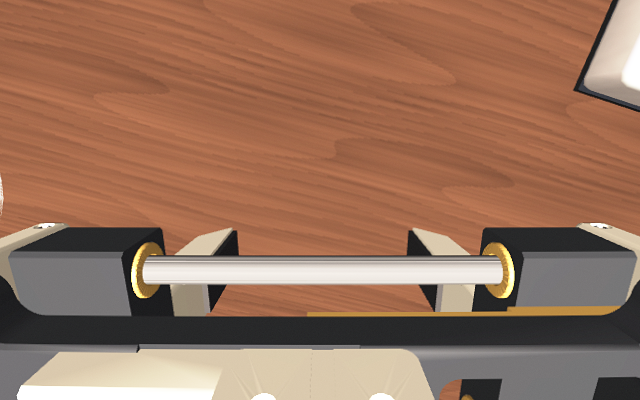

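```bash
python3 -m crank '[{"dx":0.4,"dy":-2,"dz":-3.2,"spin":0.05},{"dx":5.6,"dy":-28.9,"dz":-47.3,"spin":0.26},{"dx":5.6,"dy":-28.9,"dz":-47.3,"spin":0.26},{"dx":5.6,"dy":-28.9,"dz":-47.3,"spin":0.26},{"dx":5.6,"dy":-28.9,"dz":-47.3,"spin":0.26},{"dx":5.6,"dy":-28.9,"dz":-47.3,"spin":0.26},{"dx":5.6,"dy":-28.9,"dz":-47.3,"spin":0.26},{"dx":5.6,"dy":-28.9,"dz":-47.3,"spin":0.26},{"dx":5.6,"dy":-28.9,"dz":-47.3,"spin":0.26},{"dx":5.6,"dy":-28.9,"dz":-47.3,"spin":0.26},{"dx":5.6,"dy":-28.9,"dz":-47.3,"spin":0.26},{"dx":5.6,"dy":-28.9,"dz":-47.3,"spin":0.26},{"dx":5.6,"dy":-28.9,"dz":-47.3,"spin":0.26},{"dx":5.6,"dy":-28.9,"dz":-47.3,"spin":0.26},{"dx":5.6,"dy":-28.9,"dz":-47.3,"spin":0.26},{"dx":5.6,"dy":-28.9,"dz":-47.3,"spin":0.26},{"dx":5.6,"dy":-28.9,"dz":-47.3,"spin":0.26},{"dx":5.6,"dy":-28.9,"dz":-47.3,"spin":0.26}]'
python3 - <<'E'
from h import *
togo([518,-106,170])
c=snap('wrist','w1b')
print(R.from_euler('xyz',sensors.get_obs()['tcp_rot']).as_matrix().round(3),sensors.get_obs()['joint_positions'])
E
```

```text
time: 1.7
tool_pos: [517.2, -107.1, 170.8]
tcp_rot: [0.912, 1.57, -2.23]
contact_force: [0.3, -0.2, -0.7]
grip_width: 92.0
tool delta cm [ 0.08 -0.11 -0.08] pos [ 517.2 -107.1  170.8] rot [ 0.912  1.57  -2.23 ] t 1.7 F [ 0.35 -0.25 -0.71] w 91.96
[[ 0.    -0.001 -1.   ]
 [-0.    -1.     0.001]
 [-1.     0.    -0.   ]] [-3.49323342e-01  3.99310419e-01  1.60069069e+00 -3.23006937e-04
  1.14146921e+00  1.22257798e+00]
```

View pics/w1b.png

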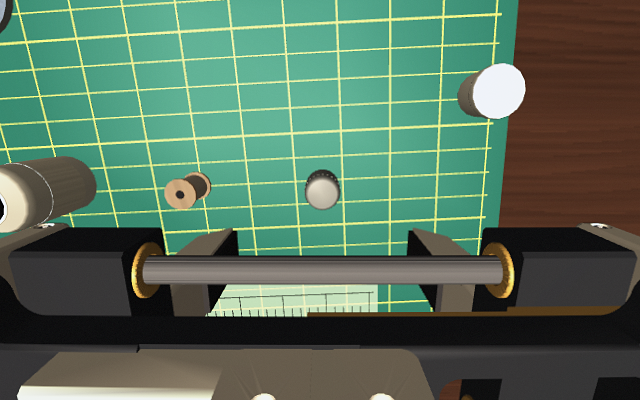

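The picture shows the cap's top at about (322,192) between the open fingers, the spool at about (181,193) and the paint pot at about (497,91).

Run:
```python
from h import *
c=load('w1b');im=cv2.imread('pics/w1b.png')
h=cv2.cvtColor(im,cv2.COLOR_BGR2HSV); roi=(slice(150,228),slice(290,355))
m=((h[...,1]<70)&(h[...,2]>150)).astype(np.uint8); z=np.zeros_like(m); z[roi]=m[roi]
cs,_=cv2.findContours(z,0,1); k=max(cs,key=cv2.contourArea); e=cv2.fitEllipse(k); print(e,cv2.contourArea(k))
print(plane(c,*e[0],47))
cv2.imwrite('pics/w1z.png',cv2.resize(im[150:230,280:365],None,fx=7,fy=7,interpolation=cv2.INTER_CUBIC))
s=load('scene0');t=load('top0')
# TCP in image
print(proj(c,[517.2,-107.1,47]),proj(c,[518.2,-106.1,47]))
```

```text
((321.5929260253906, 193.3830108642578), (28.995080947875977, 29.67841911315918), 120.260498046875) 674.5
[ 518.04520505 -105.77550818   47.        ]
[323.02498628 194.27104471] [321.94365294 193.21993057]
```

View pics/w1z.png

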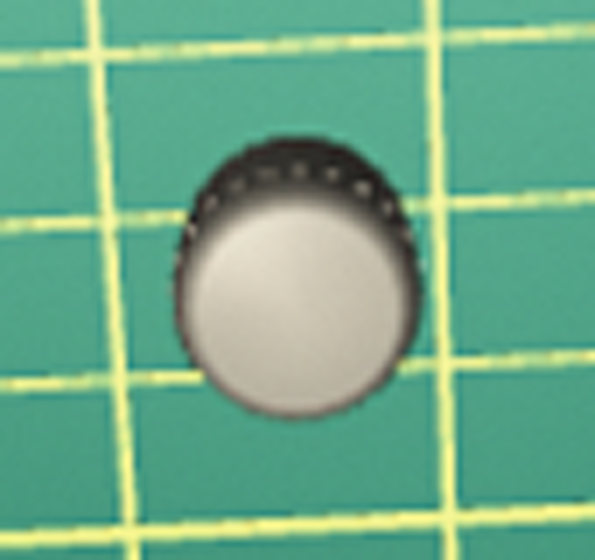

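```bash
python3 -m crank '[{"dx":2,"dy":-0.1,"dz":-0.1,"spin":0},{"dx":5,"dy":-0.1,"dz":-0.1,"spin":0},{"dx":8,"dy":-0.1,"dz":-0.1,"spin":0},{"dx":10.5,"dy":-0.1,"dz":-0.1,"spin":0},{"dx":10.5,"dy":-0.1,"dz":-0.1,"spin":0},{"dx":10.5,"dy":-0.1,"dz":-0.1,"spin":0}]'
python3 - <<'E'
from h import *
togo([518.1,-105.9,17])
c=snap('wrist','w2')
E
```

```text
time: 2.25
tool_pos: [518.0, -105.7, 65.4]
tcp_rot: [-0.295, 1.569, 2.846]
contact_force: [0.6, -0.8, 0.6]
grip_width: 91.9
tool delta cm [ 4.84  0.02 -0.02] pos [ 518.  -105.7   65.4] rot [-0.295  1.569  2.846] t 2.25 F [ 0.61 -0.81  0.63] w 91.95
```

View pics/w2.png

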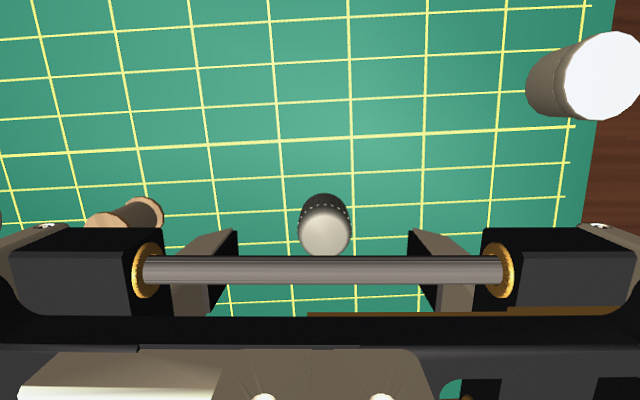

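The cap's top is at (324,233), midway between the fingers. I go down and close.

```bash
python3 -m crank '[{"dx":2,"dy":0,"dz":0,"spin":0},{"dx":3.5,"dy":0,"dz":0,"spin":0},{"dx":4.8,"dy":0,"dz":0,"spin":0},{"dx":4.8,"dy":0,"dz":0,"spin":0},{"dx":4.8,"dy":0,"dz":0,"spin":0},{"dx":4.8,"dy":0,"dz":0,"spin":0}]'
python3 -m crank '[{"dx":0,"dy":0,"dz":0,"spin":0},{"dx":0,"dy":0,"dz":0,"spin":0},{"dx":0,"dy":0,"dz":0,"spin":0},{"dx":0,"dy":0,"dz":0,"spin":0},{"dx":0,"dy":0,"dz":0,"spin":0},{"dx":0,"dy":0,"dz":0,"spin":0},{"dx":0,"dy":0,"dz":0,"spin":0},{"dx":0,"dy":0,"dz":0,"spin":0},{"dx":0,"dy":0,"dz":0,"spin":0},{"dx":0,"dy":0,"dz":0,"spin":0},{"dx":0,"dy":0,"dz":0,"spin":0},{"dx":0,"dy":0,"dz":0,"spin":0}]' 30
python3 -c "
from h import *
togo([518.1,-105.9,17])
c=snap('wrist','w3')"
```

```text
time: 2.8
tool_pos: [520.1, -105.7, 19.6]
tcp_rot: [2.772, 1.568, -0.369]
contact_force: [0.8, -0.5, 0.5]
grip_width: 91.7
time: 3.8
tool_pos: [518.9, -105.1, 17.7]
tcp_rot: [1.425, 1.571, -1.715]
contact_force: [0.8, -0.4, 0.3]
grip_width: 33.6
tool delta cm [0.07 0.08 0.08] pos [ 518.9 -105.1   17.7] rot [ 1.425  1.571 -1.715] t 3.8 F [ 0.85 -0.43  0.3 ] w 33.56
```

View pics/w3.png

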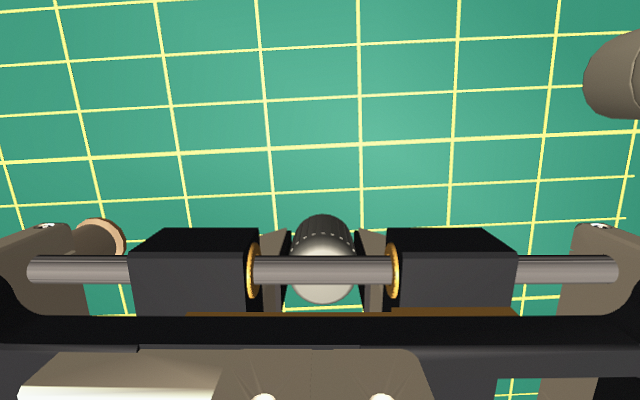

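```bash
python3 -m crank '[{"dx":-0.3,"dy":0,"dz":0,"spin":0},{"dx":-1,"dy":0,"dz":0,"spin":0},{"dx":-3,"dy":0,"dz":0,"spin":0},{"dx":-6,"dy":0,"dz":0,"spin":0},{"dx":-9,"dy":0,"dz":0,"spin":0},{"dx":-12,"dy":0,"dz":0,"spin":0},{"dx":-15,"dy":0,"dz":0,"spin":0},{"dx":-17,"dy":0,"dz":0,"spin":0},{"dx":-18,"dy":0,"dz":0,"spin":0},{"dx":-18,"dy":0,"dz":0,"spin":0}]' 20
python3 -m crank '[{"dx":0,"dy":-1,"dz":0,"spin":0},{"dx":0,"dy":-3,"dz":0,"spin":0},{"dx":0,"dy":-6,"dz":0,"spin":0},{"dx":0,"dy":-9,"dz":0,"spin":0},{"dx":0,"dy":-12,"dz":0,"spin":0},{"dx":0,"dy":-15,"dz":0,"spin":0},{"dx":0,"dy":-17,"dz":0,"spin":0},{"dx":0,"dy":-18,"dz":0,"spin":0},{"dx":0,"dy":-18,"dz":0,"spin":0},{"dx":0,"dy":-18,"dz":0,"spin":0},{"dx":0,"dy":-18,"dz":0,"spin":0},{"dx":0,"dy":-18,"dz":0,"spin":0}]'
python3 -c "
from h import *
togo([518.1,162,180])
c=snap('wrist','w4')"
```

```text
time: 4.68
tool_pos: [519.9, -105.4, 200.4]
tcp_rot: [2.786, 1.566, -0.354]
contact_force: [-0.1, -0.2, 0.3]
grip_width: 33.8
time: 5.68
tool_pos: [518.7, 73.7, 197.3]
tcp_rot: [0.544, 1.57, -2.599]
contact_force: [-0.2, 0.2, -0.1]
grip_width: 33.7
tool delta cm [ 1.73 -8.83  0.07] pos [518.7  73.7 197.3] rot [ 0.544  1.57  -2.599] t 5.6833 F [-0.17  0.21 -0.09] w 33.65
```

View pics/w4.png

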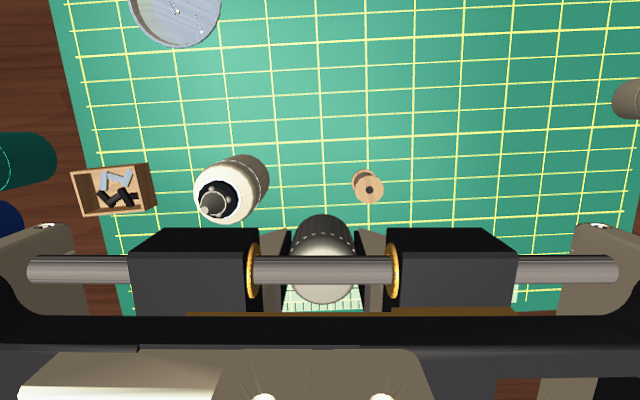

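```bash
python3 -m crank '[{"dx":0,"dy":-1,"dz":0.7,"spin":0},{"dx":0,"dy":-3,"dz":2,"spin":0},{"dx":0,"dy":-5,"dz":3.5,"spin":0},{"dx":0,"dy":-7,"dz":4.6,"spin":0},{"dx":0,"dy":-8,"dz":5.4,"spin":0},{"dx":0,"dy":-8.8,"dz":6,"spin":0},{"dx":0,"dy":-8.8,"dz":6,"spin":0},{"dx":0,"dy":-8.8,"dz":6,"spin":0},{"dx":0,"dy":-8.8,"dz":6,"spin":0},{"dx":0,"dy":-8.8,"dz":6,"spin":0},{"dx":0,"dy":-8.8,"dz":6,"spin":0}]'
python3 - <<'E'
from h import *
togo([518.1,162,180])
c=snap('wrist','w5')
print(R.from_euler('xyz',sensors.get_obs()['tcp_rot']).as_matrix().round(4))
a=cv2.imread('pics/w4.png')[140:230,185:275];b=c['frame'][90:240,250:400]
cv2.imwrite('pics/w45.png',np.hstack([cv2.resize(a,(400,400),interpolation=cv2.INTER_CUBIC),cv2.resize(b,(400,400),interpolation=cv2.INTER_CUBIC)]))
E
```

```text
time: 6.65
tool_pos: [459.1, 162.2, 197.6]
tcp_rot: [1.725, 1.571, -1.417]
contact_force: [-0.6, 0.3, 0.1]
grip_width: 33.3
tool delta cm [ 1.76  0.02 -5.9 ] pos [459.1 162.2 197.6] rot [ 1.725  1.571 -1.417] t 6.65 F [-0.61  0.34  0.08] w 33.31
[[-1.e-04 -3.e-04 -1.e+00]
 [-2.e-04 -1.e+00  3.e-04]
 [-1.e+00  2.e-04  1.e-04]]
```

View pics/w45.png

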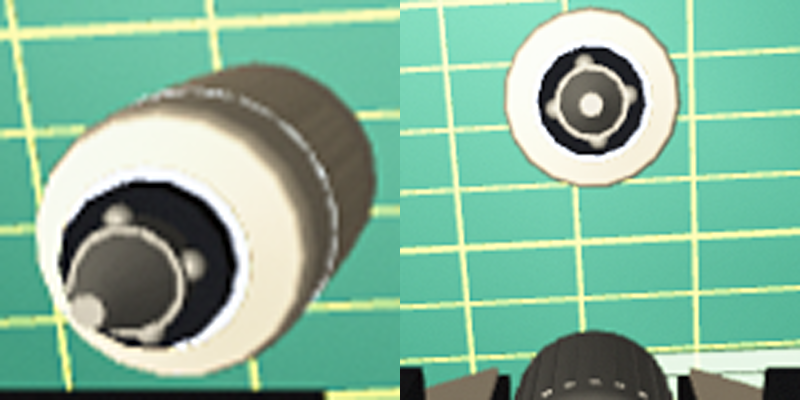

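View pics/w5.png

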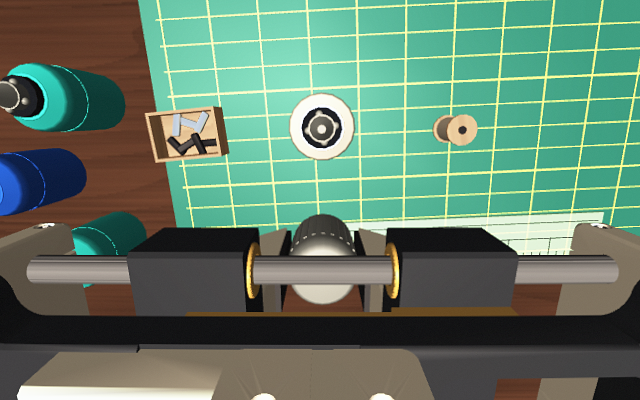

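The bottle is seen from almost straight above: tip at about (321,129), held cap below at column 322.

```bash
cat > m.py <<'E'
from h import *
def meas(fn,x0,x1,y0,y1):
    c=load(fn);im=cv2.imread('pics/'+fn+'.png');h=cv2.cvtColor(im,cv2.COLOR_BGR2HSV).astype(int)
    w=np.zeros(im.shape[:2],np.uint8); w[y0:y1,x0:x1]=((h[...,2]>130)&(h[...,1]<70))[y0:y1,x0:x1]
    k=max(cv2.findContours(w,0,1)[0],key=cv2.contourArea);e=cv2.fitEllipse(k);print(fn,'disc',np.round(e[0],1),np.round(e[1],1),plane(c,*e[0],93).round(1))
    b=np.zeros_like(w); b[y0:y1,x0:x1]=(h[...,2]<70)[y0:y1,x0:x1]
    k=max(cv2.findContours(b,0,1)[0],key=cv2.contourArea);e2=cv2.fitEllipse(cv2.convexHull(k));print('ring',np.round(e2[0],1),np.round(e2[1],1),plane(c,*e2[0],100).round(1))
    # tip: bright blob inside collar
    t=np.zeros(w.shape,float); X,Y=np.meshgrid(range(640),range(400)); 
    return c,h
E
python3 - <<'E'
from m import *
c,h=meas('w5',285,360,88,165)
V=h[...,2];print(V[122:137,312:331])
print('tip',plane(c,321.7,129,129).round(1),plane(c,321.7,128.7,109).round(1))
E
```

```text
w5 disc [321.1 123.9] [76.9 81.8] [522.9 163.8  93. ]
ring [321.4 127.5] [39.1 40.3] [520.2 163.6 100. ]
[[106 114 116 117 116 118 116 115 112 107 105 101  97  97  93  91  86  86
   81]
 [111 114 116 119 118 117 116 113 112 108 103  98  96  92  93  90  87  84
   82]
 [115 114 117 116 118 118 115 114 129 156 128 118  92  89  87  86  86  84
   81]
 [115 114 115 118 115 116 133 186 227 236 227 211 136  83  83  84  82  79
   79]
 [112 113 115 116 117 123 179 242 248 246 247 246 220 129  78  79  79  76
   79]
 [109 113 113 114 115 162 239 247 244 243 243 245 246 211  71  73  73  75
   75]
 [108 112 109 112 110 180 251 244 243 243 243 244 248 241  94  70  70  74
   72]
 [108 108 108 108 117 190 250 244 242 242 243 243 247 241  86  67  69  72
   72]
 [105 106 106 106 112 168 238 245 243 243 243 244 246 219  61  67  68  68
   67]
 [100 101 104 103 100 134 222 249 245 244 245 248 243 153  61  64  62  66
   67]
 [ 97  97  98  97  98 111 169 226 245 251 246 225 204  80  62  64  64  65
   64]
 [ 90  97  94  96  94  92  95 130 180 201 181 125 110  59  63  64  64  64
   61]
 [ 83  92  93  95  92  88  85  80  74  69  65  64  63  61  65  63  64  63
   57]
 [134  86  90  86  86  84  83  80  75  73  72  69  66  62  64  65  63  58
   82]
 [218 100  81  83  83  81  81  80  76  72  71  67  68  66  64  62  58  66
  151]]
tip [519.9 163.3 129. ] [519.5 163.3 109. ]
```

```bash
python3 - <<'E'
from m import *
for fn in('w3','w4','w5'):
    c=load(fn); im=cv2.imread(f'pics/{fn}.png'); g=cv2.cvtColor(im,cv2.COLOR_BGR2GRAY).astype(int)
    print(fn,'col322 top',g[206:222,322],'bot',g[296:312,322]); 
    print(' row225',g[225,285:360])
T=np.eye(4); c=load('w5'); o=dict(c); p=[459.1,162.2,197.6]
for dz in(12,14,16): # height of TCP above rim
  for dx in(-1,0,1):
    print(dz,dx,proj(c,[p[0]+dx+17,p[1],p[2]-dz]).round(1),proj(c,[p[0]+dx-17,p[1],p[2]-dz+44]).round(1),proj(c,[p[0]+dx,p[1],p[2]-dz]).round(1))
E
python3 - <<'E'
import cv2
im=cv2.imread('pics/w5.png');cv2.imwrite('pics/w5c.png',cv2.resize(im[200:320,240:400],None,fx=5,fy=5,interpolation=cv2.INTER_CUBIC))
E
```

```text
w3 col322 top [141 141 142 140 142 143 143 117  70  51  53  53  53  53  54  52] bot [194 194 193 192 193 192 194 158 109 110 214 240 243 169 115 123]
 row225 [135 134 136 135 135 136 136 137 137 136 136 137 138 129  84  57  54  49
  61  61  61  61  60  52  63  60  60  60  58  58  57  57  58  60  57  56
  56  55  52  54  53  54  52  54  52  51  46  48  47  49  47  47  46  51
  45  44  44  42  47  48  43  93 147 141 142 142 141 139 141 141 140 142
 141 141 137]
w4 col322 top [215 142 145 147 147 147 148 121  69  51  52  51  53  52  53  53] bot [193 192 191 191 191 192 190 148 132 222 229 226 226 230 193 132]
 row225 [192 131 135 134 134 133 133 134 134 131 132 134 136 129  88  55  53  49
  62  62  62  62  56  51  62  60  61  60  56  57  55  54  57  57  57  57
  54  52  52  54  55  53  50  48  52  51  48  47  48  46  45  44  48  52
  44  44  46  45  46  46  59 165 240 231 221 221 222 219 211 211 212 211
 211 206 190]
w5 col322 top [162 160 160 161 161 162 162 133  78  56  55  59  59  58  59  58] bot [207 207 206 206 207 206 208 171 108  76  68  65  65  65  67  69]
 row225 [148 147 146 147 148 149 148 149 151 152 150 150 154 151 114  61  59  56
  68  67  67  65  63  56  68  67  68  63  65  61  61  62  64  65  62  62
  60  59  58  59  58  57  57  55  57  56  52  52  53  53  51  51  51  56
  49  50  48  50  53  50  56 174 250 242 241 240 240 240 240 240 240 240
 240 240 240]
12 -1 [323.4 213.1] [323.7 312. ] [323.4 241.1]
12 0 [323.4 211.4] [323.7 310.1] [323.4 239.5]
12 1 [323.4 209.7] [323.7 308.2] [323.4 237.9]
14 -1 [323.4 212.1] [323.7 309.4] [323.4 239.8]
14 0 [323.4 210.4] [323.7 307.5] [323.4 238.2]
14 1 [323.4 208.7] [323.7 305.6] [323.4 236.6]
16 -1 [323.4 211.1] [323.7 306.9] [323.4 238.6]
16 0 [323.4 209.4] [323.7 305.1] [323.4 237. ]
16 1 [323.4 207.7] [323.7 303.2] [323.4 235.4]
```

View pics/w5c.png

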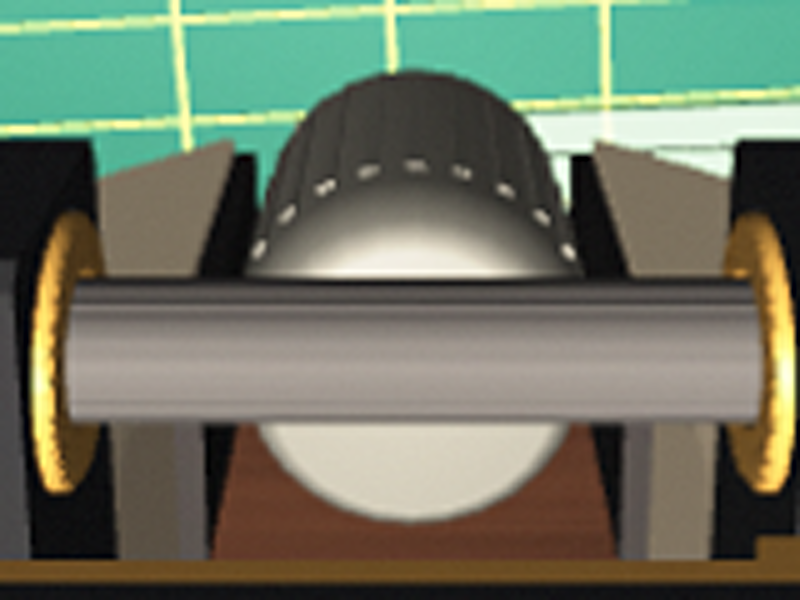

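```bash
python3 -m crank '[{"dx":1,"dy":0,"dz":0,"spin":0},{"dx":2.5,"dy":0,"dz":0,"spin":0},{"dx":4,"dy":0,"dz":0,"spin":0},{"dx":5,"dy":0,"dz":0,"spin":0},{"dx":6,"dy":0,"dz":0,"spin":0},{"dx":6.5,"dy":0,"dz":0,"spin":0},{"dx":6.5,"dy":0,"dz":0,"spin":0},{"dx":6.5,"dy":0,"dz":0,"spin":0},{"dx":6.5,"dy":0,"dz":0,"spin":0},{"dx":6.5,"dy":0,"dz":0,"spin":0},{"dx":6.5,"dy":0,"dz":0,"spin":0},{"dx":6.5,"dy":0,"dz":0,"spin":0},{"dx":6.5,"dy":0,"dz":0,"spin":0}]'
python3 - <<'E'
from m import *
togo([518.1,162,180])
c=snap('wrist','w6')
cv2.imwrite('pics/w6c.png',cv2.resize(c['frame'][70:230,240:400],None,fx=3.7,fy=3.7,interpolation=cv2.INTER_CUBIC))
s=snap('scene','scene6')
cv2.imwrite('pics/s6c.png',cv2.resize(s['frame'][100:240,270:430],None,fx=4,fy=4,interpolation=cv2.INTER_CUBIC))
for i in range(3): print(np.round(sensors.get_obs()['tool_pos'],2))
E
```

```text
time: 7.78
tool_pos: [458.8, 162.9, 132.9]
tcp_rot: [3.139, 1.57, -0.001]
contact_force: [1.0, -0.6, -0.7]
grip_width: 33.7
tool delta cm [-4.7   0.1  -5.93] pos [458.8 162.9 132.9] rot [ 3.139e+00  1.570e+00 -1.000e-03] t 7.7833 F [ 0.98 -0.63 -0.65] w 33.72
[458.72 162.89 132.81]
[458.72 162.89 132.81]
[458.72 162.89 132.81]
```

View pics/w6c.png

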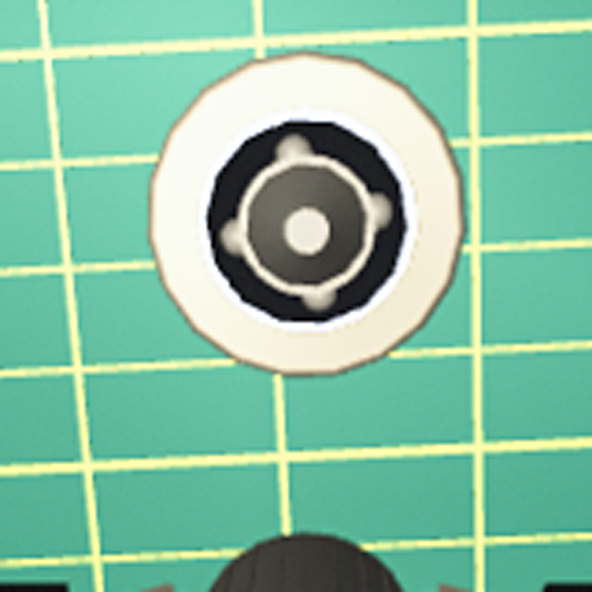

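View pics/s6c.png

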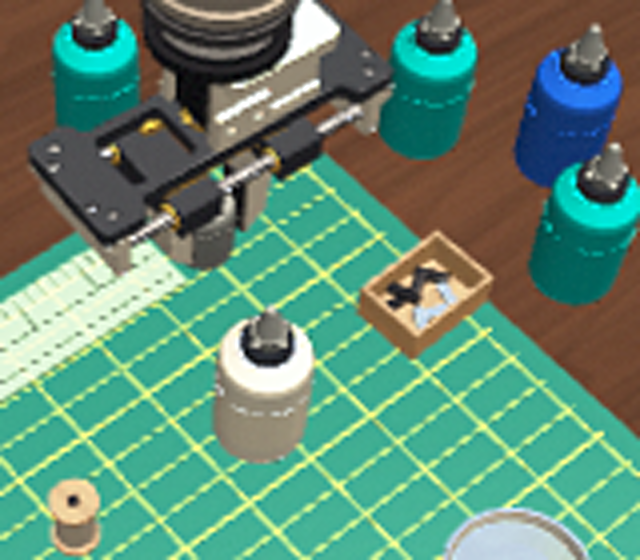

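Run:
```python
from m import *
c,h=meas('w6',275,369,80,175)
im=cv2.imread('pics/w6.png');g=cv2.cvtColor(im,cv2.COLOR_BGR2GRAY)
# tip centroid
r=g[124:141,314:332].astype(float); w=np.clip(r-150,0,None); Y,X=np.mgrid[124:141,314:332]; t=((w*X).sum()/w.sum(),(w*Y).sum()/w.sum()); print('tip',np.round(t,2),plane(c,*t,129).round(2))
# rim silhouette: dark pixels in cap rows 212..226, cols 285..360
pts=[]
gf=g.astype(float)
for y in range(217,227):
    row=gf[y,280:362]; d=np.where(row<100)[0]
    i,j=d[0]+280,d[-1]+280
    # fingers check
    a=i-1+(gf[y,i-1]-100)/(gf[y,i-1]-gf[y,i]); b=j+(100-gf[y,j])/(gf[y,j+1]-gf[y,j]); pts.append((y,round(a,1),round(b,1)))
print(pts)
for x in range(316,330,3):
    col=gf[205:222,x]; k=np.where(col<100)[0][0]; print(x,round(205+k-1+(col[k-1]-100)/(col[k-1]-col[k]),2),end='; ')
p=np.array([458.8,162.9,132.85])
for e in(13,14,15,16):
    print(e)
    for y in (214,218,222):pass
    L=[plane(c,322.3,213.4,p[2]-e)-p]; print(np.round(L,2), 'rim centre x off',L[0][0]-17)
```

```text
w6 disc [319.8 123.3] [86.1 97.8] [523.8 165.2  93. ]
ring [322.3 129.5] [52.5 54.4] [520.4 163.6 100. ]
tip [322.46 131.9 ] [520.07 163.53 129.  ]
[(217, np.float64(308.4), np.float64(335.9)), (218, np.float64(307.0), np.float64(336.9)), (219, np.float64(305.7), np.float64(339.7)), (220, np.float64(304.3), np.float64(341.2)), (221, np.float64(302.3), np.float64(342.3)), (222, np.float64(301.3), np.float64(343.3)), (223, np.float64(300.3), np.float64(344.3)), (224, np.float64(299.5), np.float64(345.4)), (225, np.float64(298.8), np.float64(346.1)), (226, np.float64(298.3), np.float64(346.5))]
316 214.45; 319 213.73; 322 213.5; 325 213.79; 328 214.06; 13
[[ 15.42   0.67 -13.  ]] rim centre x off -1.5801353333342263
14
[[ 15.11   0.67 -14.  ]] rim centre x off -1.8852515841242052
15
[[ 14.81   0.67 -15.  ]] rim centre x off -2.190367834914241
16
[[ 14.5    0.67 -16.  ]] rim centre x off -2.49548408570422
```

Run:
```python
from m import *
from scipy.optimize import least_squares
def fit(fn,p,e,mat_thr=100):
    c=load(fn);g=cv2.cvtColor(cv2.imread(f'pics/{fn}.png'),cv2.COLOR_BGR2GRAY).astype(float); P=[]
    for x in range(308,338):
        col=g[203:226,x]; k=np.where(col<mat_thr)[0][0]
        if k==0: continue
        P.append((x,203+k-1+(col[k-1]-mat_thr)/(col[k-1]-col[k])))
    Q=np.array([plane(c,u,v,p[2]-e)[:2]-p[:2] for u,v in P])
    r=least_squares(lambda q:np.hypot(Q[:,0]-q[0],Q[:,1]-q[1])-q[2],[0,0,17]); r2=least_squares(lambda q:np.hypot(Q[:,0]-q[0],Q[:,1]-q[1])-17,[0,0])
    print(fn,e,'free',r.x.round(2),'fixed',r2.x.round(2),r2.cost.round(2))
for e in(13,14,15,16):
    fit('w6',[458.8,162.9,132.85],e); fit('w3',[518.9,-105.1,17.7],e)
# top of cap, from w1b and w2 : whole top silhouette
c=load('w2');im=cv2.imread('pics/w2.png');h=cv2.cvtColor(im,cv2.COLOR_BGR2HSV)
g=cv2.cvtColor(im,cv2.COLOR_BGR2GRAY).astype(int)
print('w2 rows',g[185:200,324]); print('w2 tool',518,-105.7,65.4)
for fn,rng in(('w1b',(160,180)),('w2',(188,205))):
    c=load(fn);g=cv2.cvtColor(cv2.imread(f'pics/{fn}.png'),cv2.COLOR_BGR2GRAY).astype(float);P=[]
    cx=322 if fn=='w1b' else 324
    for x in range(cx-9,cx+10):
        col=g[rng[0]:rng[1]+6,x];k=np.where(col<95)[0]
        if len(k) and k[0]>0: k=k[0];P.append((x,rng[0]+k-1+(col[k-1]-95)/(col[k-1]-col[k])))
    Q=np.array([plane(c,u,v,3)[:2] for u,v in P])
    r2=least_squares(lambda q:np.hypot(Q[:,0]-q[0],Q[:,1]-q[1])-17,[518,-106]);print(fn,'rim centre world',r2.x.round(2),r2.cost.round(2),len(P))
```

```text
w6 13 free [-1.15  0.66 16.43] fixed [-1.74  0.66] 0.22
w3 13 free [-1.44  0.66 16.83] fixed [-1.62  0.66] 0.05
w6 14 free [-1.55  0.66 16.53] fixed [-2.04  0.66] 0.22
w3 14 free [-1.85  0.66 16.93] fixed [-1.92  0.66] 0.05
w6 15 free [-1.95  0.66 16.63] fixed [-2.34  0.66] 0.22
w3 15 free [-2.25  0.66 17.03] fixed [-2.22  0.66] 0.05
w6 16 free [-2.35  0.66 16.72] fixed [-2.64  0.66] 0.22
w3 16 free [-2.66  0.66 17.13] fixed [-2.52  0.65] 0.05
w2 rows [139 137 139 138 137 136 140 117  69  45  48  48  47  48  48]
w2 tool 518 -105.7 65.4
w1b rim centre world [ 516.93 -106.29] 0.09 19
w2 rim centre world [ 516.93 -106.19] 0.03 19
```

Run:
```python
from m import *
from scipy.optimize import least_squares
c=load('w1b');g=cv2.cvtColor(cv2.imread('pics/w1b.png'),cv2.COLOR_BGR2GRAY).astype(int)
print(g[202:216,321],g[202:216,318]); print(g[193,300:312],g[193,333:346])
for z in(42,44,47):
  for X in(516.5,517,518,518.5):
    print(z,X,proj(c,[X-17,-106,z]).round(2),proj(c,[X+17,-106,3]).round(2),proj(c,[X,-106+17,z]).round(2),proj(c,[X,-106-17,z]).round(2))
# bottle comparable: disc outer edges in w6 & w5, r=29
for fn,cx in(('w6',322),('w5',321)):
  c=load(fn);g=cv2.cvtColor(cv2.imread(f'pics/{fn}.png'),cv2.COLOR_BGR2GRAY).astype(int)
  print(fn,g[78:92,cx-4],g[166:178,cx-4])
```

```text
[185 184 181 180 178 180 155 108 119 132 131 132 132 129] [186 183 182 181 178 173 138 113 125 132 130 130 131 130]
[137 136 136 138 126  86 133 168 196 199 200 198] [186 185 185 179 137  92  68 103 143 200 232 154 133]
42 516.5 [321.86 211.07] [321.89 169.35] [303.79 193.76] [339.9  193.75]
42 517 [321.86 210.57] [321.88 168.88] [303.78 193.25] [339.91 193.23]
42 518 [321.86 209.56] [321.88 167.93] [303.77 192.21] [339.92 192.19]
42 518.5 [321.86 209.06] [321.88 167.46] [303.76 191.69] [339.93 191.68]
44 516.5 [321.86 211.67] [321.89 169.35] [303.67 194.26] [340.02 194.24]
44 517 [321.86 211.17] [321.88 168.88] [303.66 193.74] [340.02 193.72]
44 518 [321.86 210.15] [321.88 167.93] [303.64 192.7 ] [340.04 192.68]
44 518.5 [321.86 209.65] [321.88 167.46] [303.64 192.18] [340.05 192.16]
47 516.5 [321.85 212.59] [321.89 169.35] [303.48 195.02] [340.19 195.  ]
47 517 [321.85 212.08] [321.88 168.88] [303.47 194.49] [340.2  194.47]
47 518 [321.85 211.06] [321.88 167.93] [303.46 193.44] [340.22 193.42]
47 518.5 [321.85 210.55] [321.88 167.46] [303.45 192.91] [340.22 192.9 ]
w6 [182 222 248 245 218 173 155 187 234 249 250 250 250 250] [241 241 242 237 181 117 147 165 163 162 163 161]
w5 [191 191 190 191 191 193 193 192 191 232 249 240 190 194] [167 167 155 177 194 194 179 202 216 215 216 213]
```

```bash
python3 -m crank '[{"dx":-1,"dy":0,"dz":0,"spin":0},{"dx":-2.2,"dy":0,"dz":0,"spin":0},{"dx":-2.6,"dy":0,"dz":-0.5,"spin":0},{"dx":-2.6,"dy":0,"dz":-2,"spin":0},{"dx":-2.6,"dy":0,"dz":-4,"spin":0},{"dx":-2.6,"dy":0,"dz":-5.5,"spin":0},{"dx":-2.6,"dy":0,"dz":-6.3,"spin":0},{"dx":-2.6,"dy":0,"dz":-6.3,"spin":0},{"dx":-2.6,"dy":0,"dz":-6.3,"spin":0},{"dx":-2.6,"dy":0,"dz":-6.3,"spin":0},{"dx":-2.6,"dy":0,"dz":-6.3,"spin":0},{"dx":-2.6,"dy":0,"dz":-6.3,"spin":0}]'
python3 - <<'E'
from m import *
togo([521.5,163,120])
c=snap('wrist','w7')
s=snap('scene','scene7'); t=snap('top','top7')
cv2.imwrite('pics/st7.png',np.hstack([cv2.resize(s['frame'][140:230,290:380],(400,400),interpolation=cv2.INTER_CUBIC),cv2.resize(t['frame'][140:230,250:340],(400,400),interpolation=cv2.INTER_CUBIC)]))
E
```

```text
time: 8.88
tool_pos: [521.1, 163.0, 158.8]
tcp_rot: [0.487, 1.571, -2.653]
contact_force: [-0.3, 0.5, -0.3]
grip_width: 33.6
tool delta cm [ 3.88  0.   -0.04] pos [521.1 163.  158.8] rot [ 0.487  1.571 -2.653] t 8.8833 F [-0.25  0.54 -0.25] w 33.59
```

View pics/st7.png

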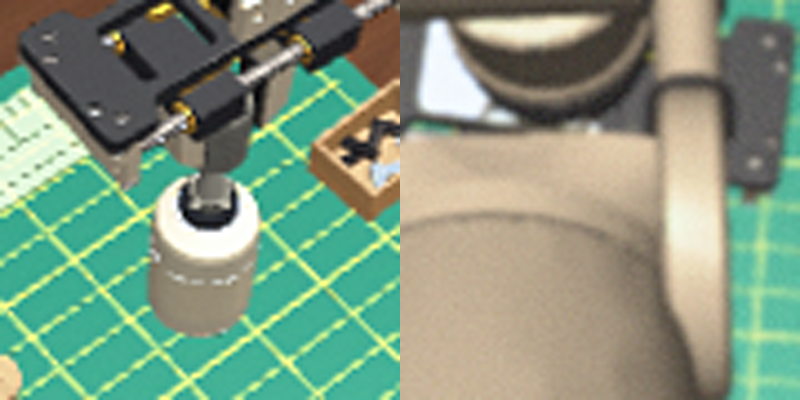

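View pics/w7.png

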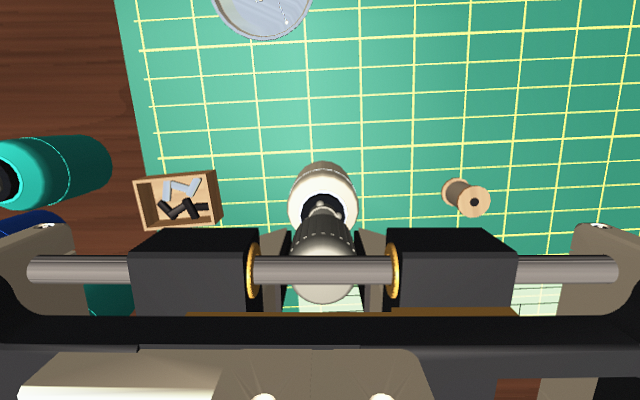

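Run:
```python
from m import *
s=load('scene7')
im=cv2.imread('pics/scene7.png');cv2.imwrite('pics/s7z.png',cv2.resize(im[155:220,305:370],None,fx=9,fy=9,interpolation=cv2.INTER_CUBIC))
for z in(3,93,100,109,129,144.5,188):print(z,proj(s,[520.2,163.5,z]).round(1), (9*(proj(s,[520.2,163.5,z])-[305,155])).round(0))
```

```text
3 [335.  205.9] [270. 458.]
93 [337.3 186. ] [290. 279.]
100 [337.5 184.3] [292. 263.]
109 [337.7 182.1] [294. 244.]
129 [338.3 177.1] [299. 199.]
144.5 [338.7 173.1] [304. 163.]
188 [340.1 161.3] [316.  57.]
```

View pics/s7z.png

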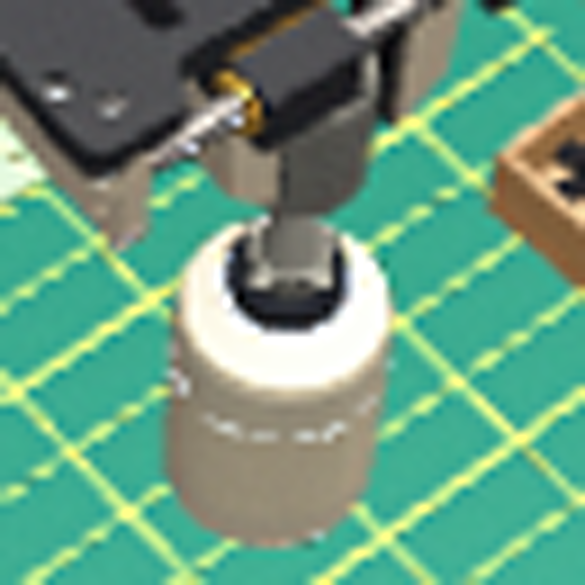

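The scene crop shows the cap hanging over the nozzle: its right edge is at zoomed column 365, against 363 predicted. That agrees to about 0.5 mm, so I lower it slowly.

```bash
python3 -m crank '[{"dx":0.5,"dy":0,"dz":0,"spin":0},{"dx":1,"dy":0,"dz":0,"spin":0},{"dx":1.5,"dy":0,"dz":0,"spin":0},{"dx":1.9,"dy":0,"dz":0,"spin":0},{"dx":2.3,"dy":0,"dz":0,"spin":0},{"dx":2.6,"dy":0,"dz":0,"spin":0},{"dx":2.9,"dy":0,"dz":0,"spin":0},{"dx":2.9,"dy":0,"dz":0,"spin":0},{"dx":2.9,"dy":0,"dz":0,"spin":0},{"dx":2.9,"dy":0,"dz":0,"spin":0}]'
python3 - <<'E'
from m import *
togo([521.5,163,120])
c=snap('wrist','w8')
s=snap('scene','scene8')
cv2.imwrite('pics/st8.png',np.hstack([cv2.resize(s['frame'][155:220,305:370],(400,400),interpolation=cv2.INTER_CUBIC),cv2.resize(c['frame'][150:250,270:370],(400,400),interpolation=cv2.INTER_CUBIC)]))
E
```

```text
time: 9.87
tool_pos: [521.8, 162.9, 129.9]
tcp_rot: [3.032, 1.57, -0.109]
contact_force: [-0.0, 0.5, -0.7]
grip_width: 33.5
tool delta cm [ 0.99 -0.01  0.03] pos [521.8 162.9 129.9] rot [ 3.032  1.57  -0.109] t 9.8667 F [-0.01  0.54 -0.68] w 33.49
```

View pics/st8.png

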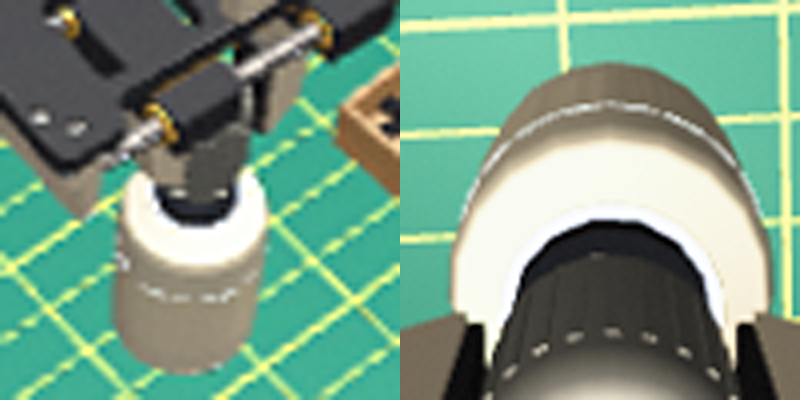

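Run:
```python
from m import *
c=load('w8');g=cv2.cvtColor(cv2.imread('pics/w8.png'),cv2.COLOR_BGR2GRAY).astype(int)
print(g[160:168,322],'ring',g[198:222,323],g[198:222,320])
o=129.9
print('ring front',plane(c,323,204.6,100).round(2)-[16.5,0,0],'shoulder back? rim',(plane(c,322.5,213.4,115.5)-[16.6,0,0]).round(2))
```

```text
[170 171 170 170 173 143 111 112] ring [249 249 244 248 252 255 216  34   7  24  33  32  31  30  29  37  50  56
  55  56  55  57  54  55] [249 249 242 247 252 255 215  36   6  26  32  33  33  32  25  63  65  54
  56  54  57  57  57  56]
ring front [521.35 163.16 100.  ] shoulder back? rim [520.26 163.47 115.5 ]
```

```bash
python3 -m crank '[{"dx":0,"dy":0,"dz":-0.05,"spin":0},{"dx":0.2,"dy":0,"dz":-0.06,"spin":0},{"dx":0.4,"dy":0,"dz":-0.06,"spin":0},{"dx":0.6,"dy":0,"dz":-0.06,"spin":0},{"dx":0.8,"dy":0,"dz":-0.06,"spin":0},{"dx":0.8,"dy":0,"dz":-0.06,"spin":0},{"dx":0.8,"dy":0,"dz":-0.06,"spin":0},{"dx":0.8,"dy":0,"dz":-0.06,"spin":0}]'
python3 - <<'E'
from m import *
togo([521.5,163,120])
print(sensors.get_obs()['moment'])
c=snap('wrist','w9')
s=snap('scene','scene9')
cv2.imwrite('pics/st9.png',np.hstack([cv2.resize(s['frame'][155:220,305:370],(400,400),interpolation=cv2.INTER_CUBIC),cv2.resize(c['frame'][150:250,270:370],(400,400),interpolation=cv2.INTER_CUBIC)]))
E
```

```text
time: 10.63
tool_pos: [522.3, 162.9, 121.7]
tcp_rot: [1.941, 1.571, -1.2]
contact_force: [-0.3, 0.1, 0.2]
grip_width: 33.7
tool delta cm [ 0.17 -0.01  0.08] pos [522.3 162.9 121.7] rot [ 1.941  1.571 -1.2  ] t 10.6333 F [-0.35  0.08  0.2 ] w 33.75
[ 0.05755249 -0.05120464  0.03936901]
```

View pics/st9.png

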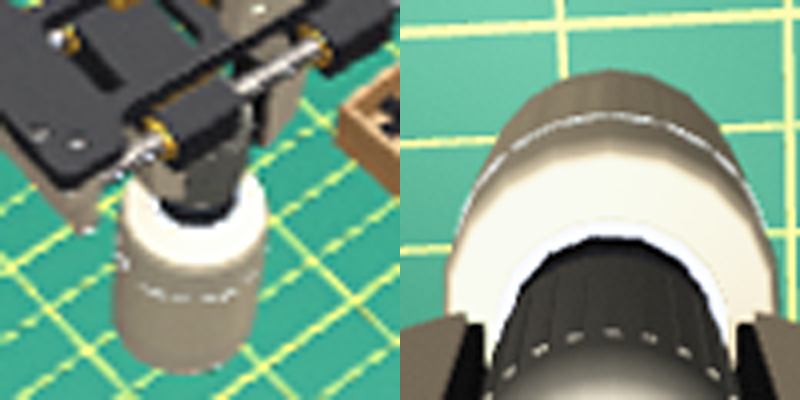

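Run:
```python
from m import *
for fn,z in(('w9',107.4),):
  c=load(fn);g=cv2.cvtColor(cv2.imread(f'pics/{fn}.png'),cv2.COLOR_BGR2GRAY).astype(int)
  print(g[203:222,323],g[203:222,320])
  for v in(213,213.5,214): print((plane(c,323,v,z)-[16.8,0,0]).round(2))
  k=g[:,322]
  for v in(208.5,209): print('ring',(plane(c,323,v,100)-[16.5,0,0]).round(2))
```

```text
[249 242 247 252 255 233  89   5  14  26  38  50  54  54  54  56  54  55
  52] [249 242 247 252 255 234  91   5  16  27  35  49  57  57  55  56  56  57
  58]
[520.79 163.19 107.4 ]
[520.49 163.19 107.4 ]
[520.19 163.19 107.4 ]
ring [521.64 163.17 100.  ]
ring [521.33 163.17 100.  ]
```

```bash
python3 -m crank '[{"dx":0.05,"dy":0,"dz":0,"spin":0},{"dx":0.1,"dy":0,"dz":0,"spin":0},{"dx":0.15,"dy":0,"dz":0,"spin":0},{"dx":0.2,"dy":0,"dz":0,"spin":0},{"dx":0.2,"dy":0,"dz":0,"spin":0},{"dx":0.2,"dy":0,"dz":0,"spin":0}]'
python3 -m crank '[{"dx":0.03,"dy":0,"dz":0,"spin":0},{"dx":0.06,"dy":0,"dz":0,"spin":0},{"dx":0.06,"dy":0,"dz":0,"spin":0},{"dx":0.06,"dy":0,"dz":0,"spin":0}]'
```

```text
time: 11.23
tool_pos: [522.3, 162.9, 119.9]
tcp_rot: [3.007, 1.571, -0.134]
contact_force: [-0.4, 0.3, 3.8]
grip_width: 33.9
time: 11.57
tool_pos: [522.3, 163.0, 119.5]
tcp_rot: [3.125, 1.57, -0.016]
contact_force: [-2.1, -1.0, 4.9]
grip_width: 33.6
```

```bash
python3 -m crank '[{"dx":0.03,"dy":0,"dz":0,"spin":0},{"dx":0.06,"dy":0,"dz":0,"spin":0},{"dx":0.06,"dy":0,"dz":0,"spin":0},{"dx":0.06,"dy":0,"dz":0,"spin":0}]'
```

```text
time: 11.9
tool_pos: [522.4, 163.0, 119.3]
tcp_rot: [-3.06, 1.57, 0.082]
contact_force: [-2.0, -0.8, 8.3]
grip_width: 33.6
```

```bash
python3 -m crank '[{"dx":0,"dy":0,"dz":0.04,"spin":0},{"dx":0.03,"dy":0,"dz":0.04,"spin":0},{"dx":0.06,"dy":0,"dz":0.04,"spin":0},{"dx":0.06,"dy":0,"dz":0.04,"spin":0}]'
```

```text
time: 12.23
tool_pos: [522.3, 162.9, 118.9]
tcp_rot: [-3.141, 1.569, 0.001]
contact_force: [-1.6, -0.2, 9.2]
grip_width: 34.0
```

```bash
python3 -m crank '[{"dx":0,"dy":0,"dz":0.04,"spin":0},{"dx":0.03,"dy":0,"dz":0.04,"spin":0},{"dx":0.06,"dy":0,"dz":0.04,"spin":0},{"dx":0.06,"dy":0,"dz":0.04,"spin":0}]'
python3 - <<'E'
from m import *
togo([521.5,163,120])
c=snap('wrist','w10')
s=snap('scene','scene10')
cv2.imwrite('pics/st10.png',np.hstack([cv2.resize(s['frame'][155:220,305:370],(400,400),interpolation=cv2.INTER_CUBIC),cv2.resize(c['frame'][150:250,270:370],(400,400),interpolation=cv2.INTER_CUBIC)]))
E
```

```text
time: 12.57
tool_pos: [522.0, 163.0, 118.2]
tcp_rot: [-3.106, 1.569, 0.036]
contact_force: [-0.6, -0.8, 7.0]
grip_width: 33.8
tool delta cm [-0.18 -0.    0.05] pos [522.  163.  118.2] rot [-3.106  1.569  0.036] t 12.5667 F [-0.64 -0.79  6.98] w 33.8
```

View pics/st10.png

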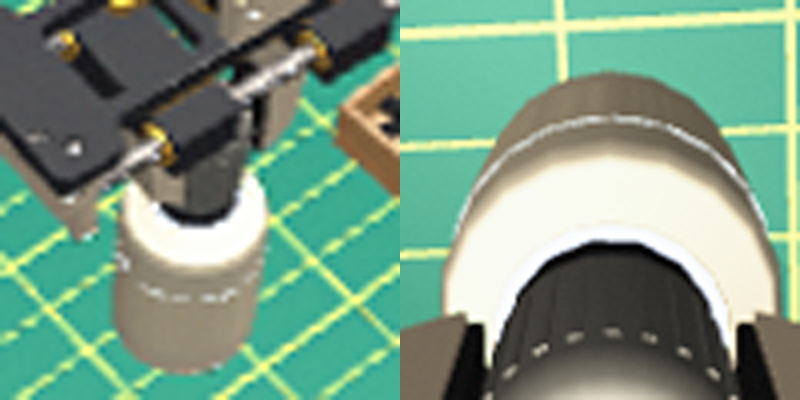

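The bottle stands upright and unmoved. The push has gone past its peak of about 9 N and is falling, so I continue.

```bash
python3 -m crank '[{"dx":0.04,"dy":0,"dz":0,"spin":0},{"dx":0.08,"dy":0,"dz":0,"spin":0},{"dx":0.08,"dy":0,"dz":0,"spin":0},{"dx":0.08,"dy":0,"dz":0,"spin":0}]'
python3 -m crank '[{"dx":0.04,"dy":0,"dz":0,"spin":0},{"dx":0.08,"dy":0,"dz":0,"spin":0},{"dx":0.08,"dy":0,"dz":0,"spin":0},{"dx":0.08,"dy":0,"dz":0,"spin":0}]'
python3 -m crank '[{"dx":0.04,"dy":0,"dz":0,"spin":0},{"dx":0.08,"dy":0,"dz":0,"spin":0},{"dx":0.08,"dy":0,"dz":0,"spin":0},{"dx":0.08,"dy":0,"dz":0,"spin":0}]'
```

```text
time: 13.0
tool_pos: [521.4, 162.9, 116.1]
tcp_rot: [0.455, 1.57, -2.686]
contact_force: [0.1, 0.0, -4.4]
grip_width: 33.6
time: 13.33
tool_pos: [521.1, 162.9, 115.1]
tcp_rot: [0.232, 1.57, -2.909]
contact_force: [0.4, -1.0, -4.5]
grip_width: 33.9
time: 13.67
tool_pos: [521.4, 162.9, 114.9]
tcp_rot: [1.07, 1.571, -2.071]
contact_force: [-0.1, 0.3, -4.4]
grip_width: 33.6
```

Run:
```python
from m import *
togo([521.5,163,120]); print(sensors.get_obs()['moment'])
c=snap('wrist','w11')
s=snap('scene','scene11')
cv2.imwrite('pics/st11.png',np.hstack([cv2.resize(s['frame'][155:220,305:370],(400,400),interpolation=cv2.INTER_CUBIC),cv2.resize(c['frame'][150:250,270:370],(400,400),interpolation=cv2.INTER_CUBIC)]))
g=cv2.cvtColor(c['frame'],cv2.COLOR_BGR2GRAY).astype(int)
print(g[296:312,322],g[203:222,323])
togo([521.5,163,120])
```

```text
tool delta cm [-0.51 -0.01 -0.01] pos [521.4 162.9 114.9] rot [ 1.07   1.571 -2.071] t 13.6667 F [-0.05  0.26 -4.38] w 33.56
[ 0.02023067 -0.02411272  0.0256478 ]
[196 196 195 196 193 195 194 155 108 121 125 119 195 234 146 110] [249 248 249 246 248 250 252 255 213  35  20  46  55  54  53  54  55  55
  54]
tool delta cm [-0.51 -0.01 -0.  ] pos [521.5 162.9 114.9] rot [ 2.318  1.571 -0.823] t 13.7667 F [ 0.7  -0.04 -4.17] w 33.66
```

View pics/st11.png

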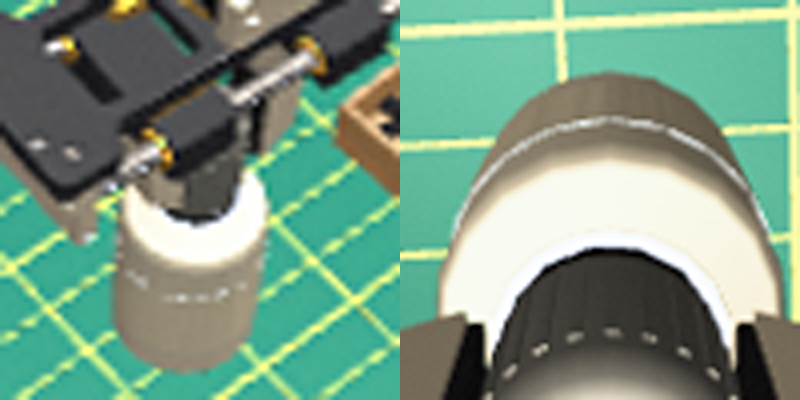

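```bash
python3 -m crank '[{"dx":0.04,"dy":0,"dz":0,"spin":0},{"dx":0.08,"dy":0,"dz":0,"spin":0},{"dx":0.08,"dy":0,"dz":0,"spin":0},{"dx":0.08,"dy":0,"dz":0,"spin":0}]'
python3 -m crank '[{"dx":0.04,"dy":0,"dz":0,"spin":0},{"dx":0.08,"dy":0,"dz":0,"spin":0},{"dx":0.08,"dy":0,"dz":0,"spin":0},{"dx":0.08,"dy":0,"dz":0,"spin":0}]'
python3 -m crank '[{"dx":0.04,"dy":0,"dz":0,"spin":0},{"dx":0.08,"dy":0,"dz":0,"spin":0},{"dx":0.08,"dy":0,"dz":0,"spin":0},{"dx":0.08,"dy":0,"dz":0,"spin":0}]'
```

```text
time: 14.1
tool_pos: [521.5, 162.9, 114.0]
tcp_rot: [1.024, 1.571, -2.117]
contact_force: [0.0, 0.6, -3.8]
grip_width: 33.6
time: 14.43
tool_pos: [521.7, 162.9, 113.5]
tcp_rot: [3.039, 1.57, -0.102]
contact_force: [-1.0, -0.8, -1.1]
grip_width: 33.7
time: 14.77
tool_pos: [521.7, 162.9, 113.0]
tcp_rot: [3.122, 1.57, -0.019]
contact_force: [-1.2, -1.3, 3.5]
grip_width: 33.9
```

```bash
python3 -m crank '[{"dx":0.03,"dy":0,"dz":0,"spin":0},{"dx":0.06,"dy":0,"dz":0,"spin":0},{"dx":0.06,"dy":0,"dz":0,"spin":0},{"dx":0.06,"dy":0,"dz":0,"spin":0}]'
python3 -m crank '[{"dx":0.03,"dy":0,"dz":0,"spin":0},{"dx":0.06,"dy":0,"dz":0,"spin":0},{"dx":0.06,"dy":0,"dz":0,"spin":0},{"dx":0.06,"dy":0,"dz":0,"spin":0}]'
```

```text
time: 15.1
tool_pos: [521.8, 163.0, 112.4]
tcp_rot: [-3.136, 1.57, 0.007]
contact_force: [-1.5, -0.8, 7.1]
grip_width: 33.3
time: 15.43
tool_pos: [521.8, 162.9, 112.0]
tcp_rot: [-3.131, 1.57, 0.012]
contact_force: [-2.6, -1.0, 6.8]
grip_width: 33.8
```

```bash
python3 -m crank '[{"dx":0.03,"dy":0,"dz":0,"spin":0},{"dx":0.06,"dy":0,"dz":0,"spin":0},{"dx":0.06,"dy":0,"dz":0,"spin":0},{"dx":0.06,"dy":0,"dz":0,"spin":0}]'
python3 - <<'E'
from m import *
c=snap('wrist','w12');s=snap('scene','scene12')
cv2.imwrite('pics/st12.png',np.hstack([cv2.resize(s['frame'][155:220,305:370],(400,400),interpolation=cv2.INTER_CUBIC),cv2.resize(c['frame'][150:250,270:370],(400,400),interpolation=cv2.INTER_CUBIC)]))
for f in('w6','w9','w10','w11','w12'):
    g=cv2.cvtColor(cv2.imread(f'pics/{f}.png'),cv2.COLOR_BGR2GRAY).astype(int); print(f,g[299:307,322],g[228:236,322])
togo([521.5,163,112])
E
```

```text
time: 15.77
tool_pos: [521.8, 162.9, 111.6]
tcp_rot: [-3.133, 1.569, 0.009]
contact_force: [-1.8, -0.6, 8.6]
grip_width: 33.6
w6 [199 199 200 200 160 116 124 127] [ 56  56  55  51 120 123  77  58]
w9 [195 194 196 196 156 103 195 206] [ 56  54  53  51 117 121  73  57]
w10 [196 194 197 196 159 113 120 119] [ 54  54  53  51 115 120  74  55]
w11 [196 193 195 194 155 108 121 125] [ 54  52  54  50 118 120  75  57]
w12 [194 195 195 196 159 111 121 125] [ 56  54  53  49 115 119  74  56]
tool delta cm [-0.04 -0.    0.03] pos [521.8 163.  111.6] rot [-3.091  1.57   0.051] t 15.8667 F [-2.11 -1.34  8.81] w 33.69
```

View pics/st12.png

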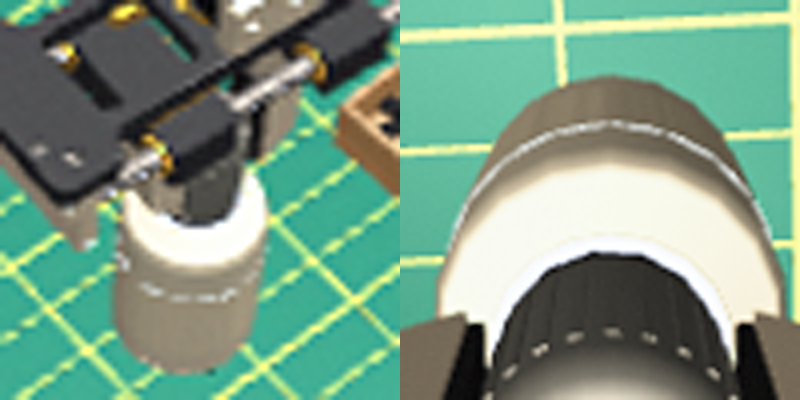

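```bash
python3 -m crank '[{"dx":0.02,"dy":0,"dz":0.01,"spin":0},{"dx":0.04,"dy":0,"dz":0.02,"spin":0},{"dx":0.04,"dy":0,"dz":0.02,"spin":0},{"dx":0.04,"dy":0,"dz":0.02,"spin":0},{"dx":0.04,"dy":0,"dz":0.02,"spin":0}]'
python3 -m crank '[{"dx":0,"dy":0,"dz":0,"spin":0},{"dx":0,"dy":0,"dz":0,"spin":0},{"dx":0,"dy":0,"dz":0,"spin":0},{"dx":0,"dy":0,"dz":0,"spin":0},{"dx":0,"dy":0,"dz":0,"spin":0},{"dx":0,"dy":0,"dz":0,"spin":0},{"dx":0,"dy":0,"dz":0,"spin":0},{"dx":0,"dy":0,"dz":0,"spin":0},{"dx":0,"dy":0,"dz":0,"spin":0},{"dx":0,"dy":0,"dz":0,"spin":0},{"dx":0,"dy":0,"dz":0,"spin":0},{"dx":0,"dy":0,"dz":0,"spin":0}]'
```

```text
time: 16.28
tool_pos: [521.8, 162.9, 111.3]
tcp_rot: [-3.112, 1.569, 0.031]
contact_force: [-2.5, -0.4, 9.4]
grip_width: 33.6
time: 17.28
tool_pos: [521.8, 162.9, 111.3]
tcp_rot: [-3.087, 1.569, 0.056]
contact_force: [-2.1, 0.4, 9.8]
grip_width: 33.8
```

```bash
python3 -c "
from h import *
snap('scene','scene13')"
```

```text
(no output)
```

View pics/scene13.png

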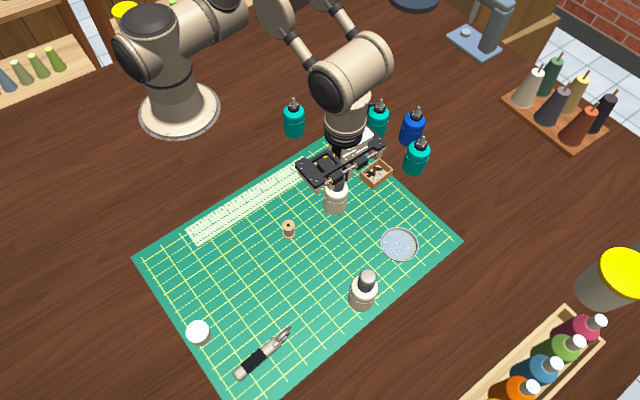

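The bottle stands upright at (335,197), the hand holds the cap on it, and everything else is in its place.

```bash
python3 -c "
from h import *
togo([521.8,163,111.3]); print(bot.close_job())"
```

```text
tool delta cm [ 0. -0.  0.] pos [521.8 163.  111.3] rot [-3.092  1.569  0.05 ] t 17.3333 F [-1.28 -0.61  9.49] w 33.15
the job is handed in; nothing more can be done
None
```

The cap is on the open bottle, clicked home, and the hand is still gripping it and pressing down. I handed the job in at 17.3 s, and no verdict was reported.

- **Grip:** I took the cap by its upper half with the gripper's fixed half force, about 30 N. The wrist pictures show it did not slip in the fingers.
- **Click:** The push rose to about 9 N, slightly above the 8 N given. It then dropped to about −4 N instead of to nothing. I took that as the lugs pulling the cap down, which fits the stated 96 mm rest height, but I did not confirm it.
- **Press:** At the last check the push was 9.5–9.8 N and steady. The rim was about 93.9 mm above the bottle's underside, worked out from the TCP height with about 0.5 mm uncertainty. That is below the 94.8 mm wanted, though I did not see the rim directly.
- **Disagreements:** My measurements of the cap's fore-and-aft offset in the hand differed by up to 1.5 mm. During the press I felt a side force of about 2 N and shifted the hand back about 1 mm in all. A side force of 1–2 N remained at the end.
- **Scene:** In the last picture the bottle stands upright and nothing else looks moved.

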